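# Refill the caddy tray in reverse order

### The job

Move the four things standing in a row on the low wooden rack - white pot, grey jar, brown bottle and wooden seed stamp - into the orange tray, one upright in each of its four compartments, in reverse order: the leftmost on the rack goes into the rightmost compartment, the second from the left into the second from the right, and so on (left and right as seen from the robot). Keep each thing upright all the time, leave the trowel and the rake where they lie, and let go of everything at the end.

Things in the scene. Friction and masses are not known exactly. Their poses are not given: they have to be found in the camera images.
- pot_mid (a point): Centre (half-way up, on its upright axis) of the white ceramic pot: round, open at the top, 76 mm high, 49 mm across at the foot, 54 mm at the rim, 51 mm half-way up; about 170 g. z axis up; its yaw has no meaning.
- jar_mid (a point): Centre (half-way up, 42 mm above its foot) of the grey plastic jar: round, 50 mm across up to 62 mm, above it a black lid 44 mm across with a grey dial bar, 84 mm high in all; about 160 g. z axis up.
- bottle_mid (a point): Centre (half-way up, 50 mm above its foot) of the brown plastic bottle with black cap: round, 42 mm across up to 66 mm height, narrowing above to a 25 mm cap, 100 mm high in all; about 150 g. z axis up.
- stamp_mid (a point): Centre (half-way up, 50 mm above its foot) of the pale wooden seed stamp: round foot disc 48 mm across and 16 mm high, upright shaft 24 mm across, knob 32 mm across on top (from 86 mm to 100 mm); about 90 g. z axis up.
- mat_pot: Square cork mat, 64 x 64 x 3 mm, fixed on the wooden rack; it marks the place in the row where the pot stands at the start. Origin at the centre of its underside, z up, same yaw as the rack. Stays where it is.
- mat_jar: Square cork mat, 64 x 64 x 3 mm, fixed on the wooden rack; it marks the place in the row where the jar stands at the start. Origin at the centre of its underside, z up, same yaw as the rack. Stays where it is.
- mat_bottle: Square cork mat, 64 x 64 x 3 mm, fixed on the wooden rack; it marks the place in the row where the bottle stands at the start. Origin at the centre of its underside, z up, same yaw as the rack. Stays where it is.
- mat_stamp: Square cork mat, 64 x 64 x 3 mm, fixed on the wooden rack; it marks the place in the row where the seed stamp stands at the start. Origin at the centre of its underside, z up, same yaw as the rack. Stays where it is.
- rack: Low wooden rack, fixed, 100 x 350 mm, top 22 mm above the board. Origin at the centre of its underside, x across it (away from the robot), y along the row (to the robot's left), z up. The four cork mats lie on it in a row along y at -123, -41, 41 and 123 mm, at x = 0, in any order; their tops, on which the things stand, are 25 mm above the board. The things stand within 4 mm of the mat centres. The rack may be nearer or farther than the tray, turned by up to 0.15 rad.
- tray: Orange plastic tray, fixed, 100 x 332 x 16 mm, with four equal open compartments in a row. Origin at the centre of its underside, x across it (away from the robot), y along the row (to the robot's left), z up. Compartment centres at x = 0, y = -123, -41, 41 and 123 mm; each is 92 mm (x) by 78 mm (y) inside; floor 4 mm above the board; walls and dividers 4 mm thick, their tops 12 mm above the floor. Turned by up to 0.15 rad.
- trowel: Bystander: steel trowel with a wooden handle, about 300 mm long, 70 mm wide, up to 26 mm high, lying loose on the board at the robot's left; blade pointing away from the robot. Origin on the board, on its long axis, near the front end of the handle.
- rake: Bystander: hand rake with a wooden handle, about 240 mm long, 86 mm wide, up to 40 mm high, lying loose on the board at the robot's right, tines away from the robot. Origin on the board, on its long axis, near the front end of the handle.

How it is judged:
At the end, for the whole second after the job is handed in: Each thing stands upright (0.1 rad) on the tray floor (5 mm), within 21 mm along and 28 mm across the row of the centre of its own compartment, whose place in the tray mirrors the place of its mat on the rack; all at rest and released (((y of mat_pot in the frame of rack between -0.143 and -0.103 m and y of pot_mid in the frame of tray between 0.102 and 0.144 m) or (y of mat_pot in the frame of rack between -0.061 and -0.021 m and y of pot_mid in the frame of tray between 0.02 and 0.062 m) or (y of mat_pot in the frame of rack between 0.021 and 0.061 m and y of pot_mid in the frame of tray between -0.062 and -0.02 m) or (y of mat_pot in the frame of rack between 0.103 and 0.143 m and y of pot_mid in the frame of tray between -0.144 and -0.102 m)) and x of pot_mid in the frame of tray between -0.028 and 0.028 m and z of pot_mid in the frame of tray between 0.037 and 0.047 m and angle between each of pot_mid, jar_mid, bottle_mid, stamp_mid's own z axis and vertical below 0.1 rad and linear speed of each of pot, jar, bottle, stamp below 0.02 m/s and ((y of mat_jar in the frame of rack between -0.143 and -0.103 m and y of jar_mid in the frame of tray between 0.102 and 0.144 m) or (y of mat_jar in the frame of rack between -0.061 and -0.021 m and y of jar_mid in the frame of tray between 0.02 and 0.062 m) or (y of mat_jar in the frame of rack between 0.021 and 0.061 m and y of jar_mid in the frame of tray between -0.062 and -0.02 m) or (y of mat_jar in the frame of rack between 0.103 and 0.143 m and y of jar_mid in the frame of tray between -0.144 and -0.102 m)) and x of jar_mid in the frame of tray between -0.028 and 0.028 m and z of jar_mid in the frame of tray between 0.041 and 0.051 m and ((y of mat_bottle in the frame of rack between -0.143 and -0.103 m and y of bottle_mid in the frame of tray between 0.102 and 0.144 m) or (y of mat_bottle in the frame of rack between -0.061 and -0.021 m and y of bottle_mid in the frame of tray between 0.02 and 0.062 m) or (y of mat_bottle in the frame of rack between 0.021 and 0.061 m and y of bottle_mid in the frame of tray between -0.062 and -0.02 m) or (y of mat_bottle in the frame of rack between 0.103 and 0.143 m and y of bottle_mid in the frame of tray between -0.144 and -0.102 m)) and x of bottle_mid in the frame of tray between -0.028 and 0.028 m and z of bottle_mid in the frame of tray between 0.049 and 0.059 m and ((y of mat_stamp in the frame of rack between -0.143 and -0.103 m and y of stamp_mid in the frame of tray between 0.102 and 0.144 m) or (y of mat_stamp in the frame of rack between -0.061 and -0.021 m and y of stamp_mid in the frame of tray between 0.02 and 0.062 m) or (y of mat_stamp in the frame of rack between 0.021 and 0.061 m and y of stamp_mid in the frame of tray between -0.062 and -0.02 m) or (y of mat_stamp in the frame of rack between 0.103 and 0.143 m and y of stamp_mid in the frame of tray between -0.144 and -0.102 m)) and x of stamp_mid in the frame of tray between -0.028 and 0.028 m and z of stamp_mid in the frame of tray between 0.049 and 0.059 m); the robot touches nothing.
It fails at once if one of the four things was tipped (more than 0.6 rad) (angle between any of pot_mid, jar_mid, bottle_mid, stamp_mid's own z axis and vertical above 0.6 rad).
It fails at once if the trowel was pushed from its place (more than 25 mm) (distance of trowel from where it was at the start of the episode above 0.025 m).
It fails at once if the rake was pushed from its place (more than 25 mm) (distance of rake from where it was at the start of the episode above 0.025 m).
It also fails if it takes over 128 s, if anything falls off the work surface, if the arm or the gripper's body presses on something with over 40 N, if the wrist force passes 120 N, or if a joint passes its speed limit or range.

### The arm

A 6-joint arm with a two-finger parallel gripper is mounted at the origin on the work surface. World frame = base frame: x ahead of the robot, y to its left, z up, the work surface at z = 0. Lengths are in m, angles in rad, forces in N, time in s.
With the tool pointing down it reaches from about 0.35 to 0.925 m from the base axis. Payload 6.4 kg.
Tool frame: the origin (TCP) lies at the very end of the fingers, on their centre line; the grasp point (between the pads) lies robot.pinch_z behind it (robot.pinch_z is the distance from the TCP to the grasp point, in m); x points along the fingers, y is the direction in which the jaws open and shut, and the axes are right-handed (so a half turn about x gives the same grasp; the last joint's range is limited). The gripper opens to 94 mm and grips with 3 to 60 N. Pads are 16 mm wide; open, the fingers measure 119 mm over their backs; the gripper's body (75 mm by 177 mm) begins 78 mm behind the grasp point.
Start: joints at [0.944, 0.245, 1.558, -0, 1.339, -0.174], TCP at [0.284, 0.585, 0.205] pointing down, gripper open.
Joint ranges: [-3.13, 3.13], [-1.02, 2.26], [0.13, 2.54], [-0.95, 4.09], [0.21, 2.88], [-2.74, 2.74]. Speed limits (rad/s): [2.57, 2.57, 3.14, 3.14, 3.14, 3.14].

### API

Orientations are given as a rotation vector (axis times angle).
In Python, from rig import monitor, viewer, robot gives the robot as it stands.
- The arm moves only by the tool servo_tool, never from a script. Its argument "increments" is a list of rows, each a list of 5 numbers: the finger opening in cm, from 0 to 9.4, then the shift along the tool's x, y, z in cm, then the turn about the tool's x in degrees. In form: [[claw, x, y, z, spin], ...]. A call has 1 to 5 rows; each row is the pose to reach, as a shift and turn from the pose measured when the call began, along the tool's axes at that moment; what a row does not reach only later rows make up. A row lasts 1/12 s, in which the tool goes at most 41.7 mm and 7.16 degrees, less where a joint would pass 70% of its speed; a pose out of reach is approached as far as the arm can. A call with a gripper value outside its range is refused whole. The fingers move at their own pace and stop on an object; the grip force is fixed at half the most. Time passes only in rows, so rows that repeat a pose let the fingers close. It gives the time, the measured TCP pose, the force and the opening at its end, in the units of the state.
- monitor.get_obs(): the state, without advancing time (a new reading comes with each control period).
- viewer.grab_frame(name): name is "scene" or "top" or "wrist"; returns a dict with "color" (384x512x3 uint8, blue, green, red), "depth" (384x512 float32, m along the optical axis (not along the pixel's ray), 0 where there is no reading), "fx", "fy", "cx", "cy" (pixels), "extrinsics" (4x4, takes a point from world to camera coordinates). Camera axes: x right, y up, looking along -z (the intrinsics and any distortion apply to the point x, -y, -z); pixel columns grow to the right and rows downward; lengths in m; the calibration is good to about 2 mm. A picture is of the moment at which its call begins.
- robot.hand_in(): hands the job in, once; it reports no verdict.
The state is a dict: "time_s": time; "qpos": joint angles; "dq": joint speeds; "effort": joint torques, N m; "eef_pos": TCP position; "tool_rot": TCP orientation; "wrist_force": force on the tool from outside, world axes, zero at the start; "moment": the same for the moment, N m; "width": finger opening in m.
Only numpy, scipy, OpenCV 4.12 (cv2) and the standard library are available. Lean on these libraries where they do the work, as an engineer would, in place of code of your own. Each camera call takes 0.05 s, during which the arm holds its last target.

## Working session

There is one attempt and no reset: what is moved stays moved. The work goes in short steps, Python scripts to look and compute and a tool call to move; the robot and the scene stay as the last step left them, time stands still between calls to the robot, and variables do not carry over. Pictures are saved under pics/ and viewed, and the job is handed in when it is done.

Besides the shell and the picture viewer there is one more tool, called after ">>>" by a JSON object that holds its "api" and its "payload". servo_tool: Moves the arm, as the interface text tells. Its arguments: {"type":"object","properties":{"increments":{"type":"array","items":{"type":"array","items":{"type":"number"}}}},"required":["increments"]}

```bash
ls; mkdir -p pics; python3 - <<'E'
from rig import monitor, viewer, robot
import cv2
print(monitor.get_obs(), robot.pinch_z)
for n in ("scene","top"):
    f=viewer.grab_frame(n); cv2.imwrite(f"pics/{n}0.png",f["color"]); print(n,f["fx"],f["fy"],f["cx"],f["cy"],f["extrinsics"].round(4).tolist(),[k for k in f])
E
```

```text
pics
{'time_s': 0.0, 'qpos': array([ 9.43874445e-01,  2.45786135e-01,  1.55898427e+00,  1.57610975e-06,
        1.33867903e+00, -1.74120296e-01]), 'dq': array([ 0.00060426, -0.00108238, -0.00077511, -0.00112089,  0.0004146 ,
        0.00083114]), 'effort': array([ 1.35432412e-03, -4.15833127e+01, -3.14600229e+01,  6.85216114e-02,
        3.32004006e-02, -1.52465946e-04]), 'eef_pos': array([0.284024  , 0.58401233, 0.20437921]), 'tool_rot': array([ 0.35376244,  1.54220229, -0.35646646]), 'wrist_force': array([ 0.38720016, -0.57509605,  0.01606615]), 'moment': array([1.32911642e-02, 2.12695215e-02, 5.85435002e-05]), 'width': 0.0939818262075283} 0.0188
scene 441.6706077842335 441.6706077842335 253.3386489244893 180.95570495459242 [[0.7389, 0.6737, 0.0106, -0.4232], [-0.423, 0.4515, 0.7856, 0.15], [0.5245, -0.585, 0.6186, -1.5975], [0.0, 0.0, 0.0, 1.0]] ['color', 'depth', 'fx', 'fy', 'cx', 'cy', 'extrinsics']
top 394.48819286875596 394.48819286875596 257.85000655457554 196.44079207960732 [[-0.0091, -0.9998, 0.0194, 0.0103], [0.9979, -0.0078, 0.0647, -0.5516], [-0.0646, 0.02, 0.9977, -0.9876], [0.0, 0.0, 0.0, 1.0]] ['color', 'depth', 'fx', 'fy', 'cx', 'cy', 'extrinsics']
```

View pics/scene0.png

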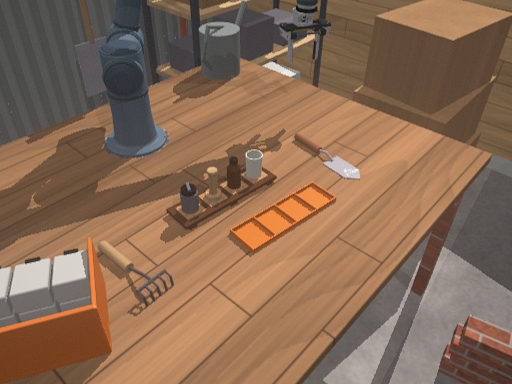

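View pics/top0.png

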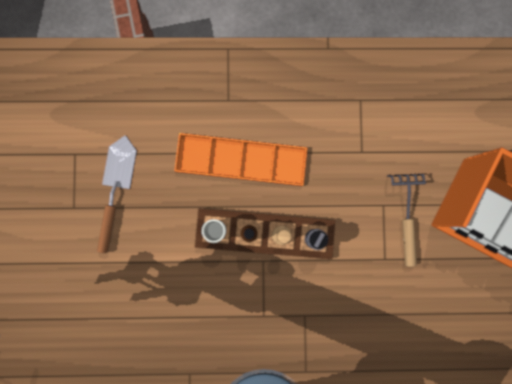

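Top view: the rack is nearer to the robot, holding from left to right the pot (213,231), bottle (249,233), stamp (281,235) and jar (317,239). The tray lies behind it, centred near (242,160). The trowel is on the left and the rake on the right.

```bash
cat > h.py <<'E'
import numpy as np, cv2
from rig import monitor, viewer, robot
def ray(f,u,v,z):
    E=f["extrinsics"];R=E[:3,:3];t=E[:3,3];c=-R.T@t
    u=np.atleast_1d(u).astype(float);v=np.atleast_1d(v).astype(float)
    d=np.stack([(u-f["cx"])/f["fx"],-(v-f["cy"])/f["fy"],-np.ones_like(u)],1)@R
    return c+d*((z-c[2])/d[:,2])[:,None]
def proj(f,P):
    E=f["extrinsics"];q=np.atleast_2d(P)@E[:3,:3].T+E[:3,3]
    return np.stack([f["cx"]+f["fx"]*q[:,0]/-q[:,2],f["cy"]-f["fy"]*q[:,1]/-q[:,2]],1)
E
python3 - <<'E'
from h import *
for n in ("top","scene"):
    f=viewer.grab_frame(n); hsv=cv2.cvtColor(f["color"],cv2.COLOR_BGR2HSV)
    m=cv2.inRange(hsv,(5,190,130),(16,255,255))
    k,l,s,c=cv2.connectedComponentsWithStats(m)
    for i in range(1,k):
        if s[i,4]>300:print(n,s[i],c[i])
    # tray comp
    cand=[i for i in range(1,k) if s[i,4]>300 and 150<s[i,0]<300 and s[i,2]<160]
    i=max(cand,key=lambda i:s[i,4])
    ys,xs=np.nonzero(l==i)
    P=ray(f,xs,ys,0.016)[:,:2]
    r=cv2.minAreaRect(P.astype(np.float32)*1000);print(r, cv2.boxPoints(r).round(1).tolist())
    if n=="top":
        cr=f["color"][120:270,160:350]; cv2.imwrite("pics/topc.png",cv2.resize(cr,None,fx=4,fy=4,interpolation=cv2.INTER_CUBIC))
        d=f["depth"];
        for u,v in((213,231),(249,233),(281,235),(317,239)):
            print(d[v,u])
    else:
        cr=f["color"][140:255,160:345]; cv2.imwrite("pics/scenec.png",cv2.resize(cr,None,fx=4,fy=4,interpolation=cv2.INTER_CUBIC))
E
```

```text
top [ 177  135  129   49 1724] [235.72157773 155.39211137]
top [ 433  149   79  118 3079] [471.51672621 193.37804482]
((648.5547485351562, 47.6033935546875), (324.6471862792969, 93.7673568725586), 83.22705078125) [[582.9000244140625, -108.0999984741211], [676.0, -119.0999984741211], [714.2999877929688, 203.3000030517578], [621.0999755859375, 214.3000030517578]]
0.9830756
0.89217204
0.8939281
0.91282773Traceback (most recent call last):
  File "<stdin>", line 10, in <module>
ValueError: max() iterable argument is empty
```

View pics/topc.png

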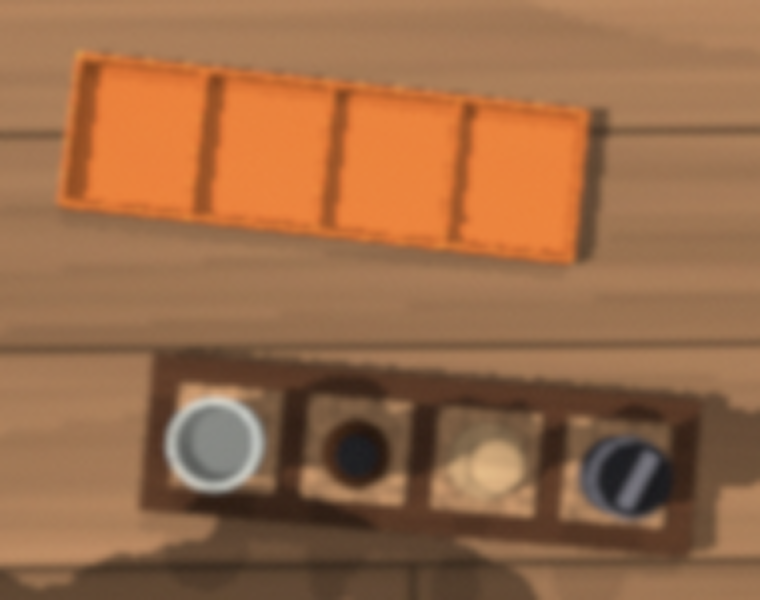

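The crop shows clear tray corners at crop (78,53), (588,107), (575,262) and (60,207). All four tops are visible: pot rim (214,445), bottle cap (357,453), stamp knob (497,462) and jar lid (632,478). My tray mask was slightly too tight, so I'll loosen it and measure both the tray and the tops.

```bash
python3 - <<'E'
from h import *
F={n:viewer.grab_frame(n) for n in("top","scene")}
T=[]
for n,roi in(("top",(165,125,320,195)),("scene",(225,178,345,255))):
    f=F[n];hsv=cv2.cvtColor(f["color"],cv2.COLOR_BGR2HSV)
    m=cv2.inRange(hsv,(4,165,90),(18,255,255));q=np.zeros_like(m);q[roi[1]:roi[3],roi[0]:roi[2]]=1;m*=q
    m=cv2.morphologyEx(m,cv2.MORPH_CLOSE,np.ones((7,7)));k,l,s,c=cv2.connectedComponentsWithStats(m)
    i=1+np.argmax(s[1:,4]);ys,xs=np.nonzero(l==i);P=ray(f,xs,ys,0.016 if n=="top" else .012)[:,:2]
    print(n,s[i],cv2.minAreaRect(P.astype(np.float32)*1000))
f=F["top"]
c=np.array([(78,53),(588,107),(575,262),(60,207)])/4+[160,120]-.4
P=ray(f,c[:,0],c[:,1],.016);print((P*1000).round(1),P.mean(0),np.linalg.norm(P[0]-P[1]),np.linalg.norm(P[1]-P[2]))
for nm,(x,y),z in(("pot",(214,445),.101),("bottle",(357,453),.125),("stamp",(497,462),.125),("jar",(632,478),.106)):
    p=ray(f,160+x/4-.4,120+y/4-.4,z)[0];print(nm,p.round(4),"scene px",proj(F["scene"],p).round(1))
c=np.array([(155,352),(702,398),(692,553),(143,508)])/4+[160,120]-.4
P=ray(f,c[:,0],c[:,1],.022);print((P*1000).round(1),P.mean(0),np.linalg.norm(P[0]-P[1]),np.linalg.norm(P[1]-P[2]))
d=P[0]-P[1];d/=np.linalg.norm(d)
for s in(123,41,-41,-123):print((P.mean(0)+d*s/1000).round(4))
cv2.imwrite("pics/scenec.png",cv2.resize(F["scene"]["color"][140:255,160:345],None,fx=4,fy=4,interpolation=cv2.INTER_CUBIC))
E
```

```text
top [ 175  133  133   53 5062] ((648.1488037109375, 48.04834747314453), (334.0002746582031, 101.37518310546875), 83.22406768798828)
scene [ 230  182  106   71 3017] ((652.3539428710938, 49.440185546875), (341.9964294433594, 110.5184555053711), 83.18997192382812)
[[ 717.2  206.5   16. ]
 [ 680.3 -121.4   16. ]
 [ 580.  -111.3   16. ]
 [ 617.7  217.6   16. ]] [0.64879322 0.04783452 0.016     ] 0.32999607497761996 0.10083003631619378
pot [0.4672 0.1118 0.101 ] scene px [[252.8 154.1]]
bottle [0.4624 0.0289 0.125 ] scene px [[232.6 158.5]]
stamp [ 0.4565 -0.0503  0.125 ] scene px [[211.6 169.5]]
jar [ 0.4459 -0.1301  0.106 ] scene px [[188.2 186. ]]
[[ 524.3  156.3   22. ]
 [ 492.2 -189.9   22. ]
 [ 394.7 -181.4   22. ]
 [ 426.5  163.7   22. ]] [ 0.45946073 -0.0128189   0.022     ] 0.3476304219211 0.09785333473910611
[0.4708 0.1097 0.022 ]
[0.4632 0.028  0.022 ]
[ 0.4557 -0.0536  0.022 ]
[ 0.4481 -0.1353  0.022 ]
```

View pics/scenec.png

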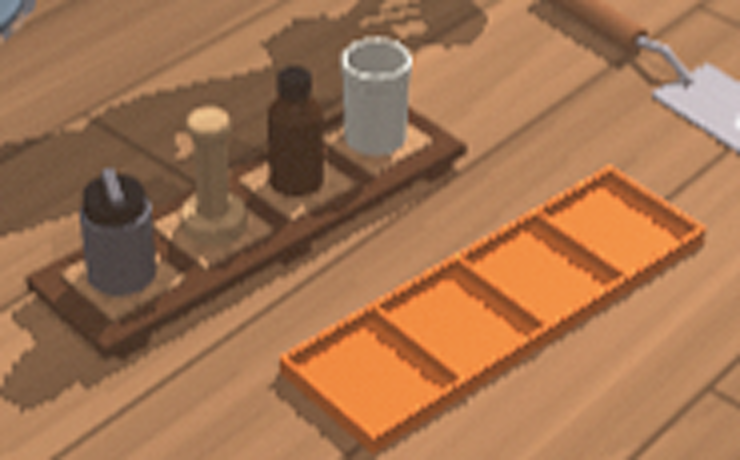

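Both views agree: the tray centre is (0.6485, 0.048) with yaw about -0.118 rad, and the rack yaw is about -0.092 rad. The object tops project onto the right pixels in the scene image. I'll grip across the row with jaw yaw about -0.105, which suits both.

```bash
cat >> h.py <<'E'
from scipy.spatial.transform import Rotation as Ro
def go(x,y,z,yaw=-0.105,ref=None):
    o=monitor.get_obs();R=Ro.from_rotvec(o["tool_rot"]).as_matrix();p=o["eef_pos"]
    d=R.T@(np.array([x,y,z])-p)*100
    a=np.arctan2(R[1,1],R[0,1]);dy=(a-yaw+np.pi/2)%np.pi-np.pi/2   # spin about tool x (down) lowers yaw
    print("t",round(o["time_s"],2),"p",p.round(4),"w",round(o["width"],4),"F",o["wrist_force"].round(1),"tilt",R[2,0].round(4),"jawyaw",round(a,3))
    print("shift cm",d.round(2),"spin deg",round(np.degrees(dy),1),"q",o["qpos"].round(2))
E
python3 -c "
from h import *
print(Ro.from_rotvec(monitor.get_obs()['tool_rot']).as_matrix().round(3))
go(.467,.112,.2)"
```

```text
[[-0.     0.437  0.899]
 [-0.001  0.899 -0.437]
 [-1.    -0.001 -0.   ]]
t 0.3 p [0.2843 0.5844 0.2051] w 0.0941 F [-0.4 -0.3  0.1] tilt -1.0 jawyaw 1.118
shift cm [  0.53 -34.48  37.1 ] spin deg 70.1 q [ 0.94  0.25  1.56 -0.    1.34 -0.17]
```

>>> {"api": "servo_tool", "payload": {"increments": [[9.4,0,-2.5,2.7,7],[9.4,0,-5,5.4,14],[9.4,0,-7.5,8.1,21],[9.4,0,-10,10.8,28],[9.4,0,-12.5,13.5,35]]}}

```text
time_s: 0.72
eef_pos: [0.3512, 0.4113, 0.2051]
tool_rot: [0.832, 1.406, -0.833]
wrist_force: [0.7, -0.5, 0.7]
width: 0.0941
```

```bash
python3 -c "
from h import *
go(.467,.112,.19)"
```

```text
t 0.72 p [0.3512 0.4113 0.2051] w 0.0941 F [ 0.7 -0.5  0.7] tilt -1.0 jawyaw 0.502
shift cm [ 1.52 -4.24 31.82] spin deg 34.8 q [ 0.65 -0.01  1.84 -0.    1.32  0.15]
```

>>> {"api": "servo_tool", "payload": {"increments": [[9.4,0,-0.5,4,7],[9.4,0.3,-1,8,14],[9.4,0.6,-1.6,12,21],[9.4,0.9,-2.2,16,28],[9.4,1.2,-2.7,20,34.8]]}}

```text
time_s: 1.13
eef_pos: [0.4238, 0.2212, 0.1933]
tool_rot: [1.291, 1.154, -1.29]
wrist_force: [1.4, 0.6, 0.3]
width: 0.0943
```

```bash
python3 -c "
from h import *
go(.467,.112,.17)"
```

```text
t 1.13 p [0.4238 0.2212 0.1933] w 0.0943 F [1.4 0.6 0.3] tilt -1.0 jawyaw -0.111
shift cm [ 2.33  5.5  10.37] spin deg -0.4 q [ 0.24 -0.16  2.   -0.    1.3   0.35]
```

>>> {"api": "servo_tool", "payload": {"increments": [[9.4,0.5,1.5,3,-0.4],[9.4,1,3,6,-0.4],[9.4,1.5,4.5,9,-0.4],[9.4,1.5,5.5,10.4,-0.4],[9.4,1.5,5.5,10.4,-0.4]]}}

```text
time_s: 1.55
eef_pos: [0.468, 0.109, 0.1783]
tool_rot: [1.289, 1.155, -1.289]
wrist_force: [-0.2, 0.5, -0.1]
width: 0.0941
```

```bash
python3 -c "
from h import *
f=viewer.grab_frame('wrist');cv2.imwrite('pics/w1.png',f['color'])
P=np.array([[.467,.112,.101],[.4624,.0289,.125]]);print(proj(f,P))
go(.467,.112,.053)"
```

```text
[[249.3481859  194.89791193]
 [254.21346502 289.24428833]]
t 1.6 p [0.4674 0.1106 0.1783] w 0.0943 F [-0.4  0.4 -0.1] tilt -1.0 jawyaw -0.108
shift cm [12.53 -0.05 -0.14] spin deg -0.1 q [-0.   -0.14  2.01 -0.    1.27  0.1 ]
```

View pics/w1.png

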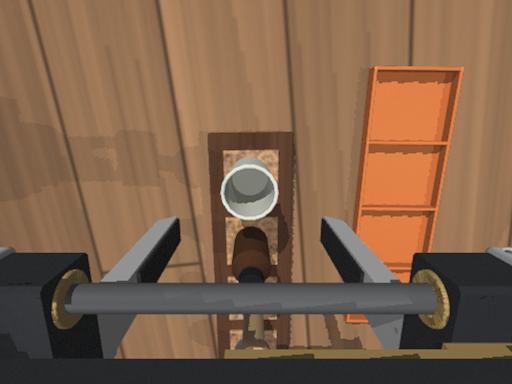

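The wrist image shows the pot rim centred at (249,192), where (249,195) was predicted. It sits midway between the fingers, so I'll descend.

>>> {"api": "servo_tool", "payload": {"increments": [[9.4,3,0,-0.1,0],[9.4,6,0,-0.1,0],[9.4,9,0,-0.1,0],[9.4,11.5,0,-0.1,0],[9.4,12.5,0,-0.1,0]]}}

```text
time_s: 2.02
eef_pos: [0.4644, 0.1127, 0.05]
tool_rot: [1.284, 1.161, -1.291]
wrist_force: [-0.8, 0.2, -0.4]
width: 0.0943
```

>>> {"api": "servo_tool", "payload": {"increments": [[7,0,0,0,0],[5,0,0,0,0],[4,0,0,0,0],[4,0,0,0,0],[4,0,0,0,0]]}}

```text
time_s: 2.43
eef_pos: [0.4656, 0.1129, 0.0515]
tool_rot: [1.285, 1.159, -1.289]
wrist_force: [0.4, -0.1, -0.4]
width: 0.0643
```

>>> {"api": "servo_tool", "payload": {"increments": [[4,0,0,0,0],[4,0,0,0,0],[4,0,0,0,0]]}}

```text
time_s: 2.68
eef_pos: [0.4669, 0.1128, 0.0527]
tool_rot: [1.287, 1.157, -1.287]
wrist_force: [0.8, 0.6, 3.5]
width: 0.0536
```

```bash
python3 -c "
from h import *
go(.467,.112,.175)"
```

```text
t 2.68 p [0.4669 0.1128 0.0527] w 0.0536 F [0.8 0.6 3.5] tilt -1.0 jawyaw -0.106
shift cm [-12.23   0.02   0.08] spin deg -0.1 q [0.   0.05 2.08 0.   1.01 0.11]
```

>>> {"api": "servo_tool", "payload": {"increments": [[3,0,0,0,0],[3,0,0,0,0],[3,0,0,0,0],[3,0,0,0,0]]}}

```text
time_s: 3.02
eef_pos: [0.4669, 0.1128, 0.0527]
tool_rot: [1.287, 1.157, -1.287]
wrist_force: [-0.4, 0.0, 2.5]
width: 0.0531
```

>>> {"api": "servo_tool", "payload": {"increments": [[3,-1,0,0,0],[3,-2.5,0,0,0],[3,-4,0,0,0],[3,-6,0,0,0],[3,-7,0,0,0]]}}

```text
time_s: 3.43
eef_pos: [0.4676, 0.1128, 0.1249]
tool_rot: [1.288, 1.156, -1.285]
wrist_force: [0.7, 0.4, -1.2]
width: 0.0533
```

```bash
python3 -c "
from h import *
go(.467,.112,.175)
go(.634,-.074,.175)
f=viewer.grab_frame('scene');cv2.imwrite('pics/s1.png',f['color'])"
```

```text
t 3.43 p [0.4676 0.1128 0.1249] w 0.0533 F [ 0.7  0.4 -1.2] tilt -1.0 jawyaw -0.106
shift cm [-5.01 -0.04  0.09] spin deg -0.0 q [ 0.   -0.07  2.05  0.    1.16  0.11]
t 3.43 p [0.4676 0.1128 0.1249] w 0.0533 F [ 0.7  0.4 -1.2] tilt -1.0 jawyaw -0.106
shift cm [-4.97 18.53 16.82] spin deg -0.0 q [ 0.   -0.07  2.05  0.    1.16  0.11]
```

View pics/s1.png

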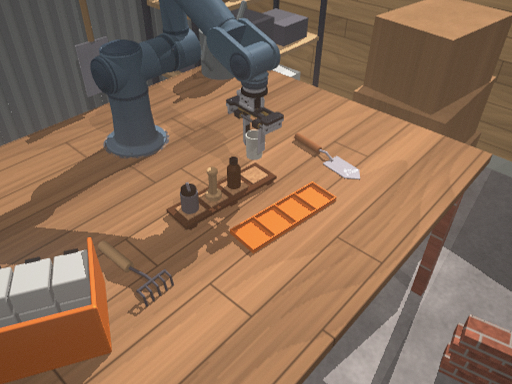

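The pot is held upright at (255,143), with its mat empty and the other three untouched. I'll raise it and carry it over.

>>> {"api": "servo_tool", "payload": {"increments": [[3,-2,0.5,0,0],[3,-4,2,0,0],[3,-5.2,4,1,0],[3,-5.2,6.5,3,0],[3,-5.2,9,5,0]]}}

```text
time_s: 3.9
eef_pos: [0.5536, 0.0533, 0.1793]
tool_rot: [1.289, 1.154, -1.28]
wrist_force: [0.2, 0.4, -1.7]
width: 0.0532
```

>>> {"api": "servo_tool", "payload": {"increments": [[3,0,2,2,0],[3,0,4,4.5,0],[3,0,6,7,0],[3,0,8,9,0],[3,0,9,11,0]]}}

```text
time_s: 4.32
eef_pos: [0.6326, -0.067, 0.1786]
tool_rot: [1.289, 1.154, -1.282]
wrist_force: [0.1, -0.6, -1.7]
width: 0.0533
```

```bash
python3 -c "
from h import *
go(.634,-.074,.033)"
```

```text
t 4.32 p [ 0.6326 -0.067   0.1786] w 0.0533 F [ 0.1 -0.6 -1.7] tilt -1.0 jawyaw -0.105
shift cm [14.56  0.13  0.69] spin deg 0.0 q [-0.28  0.23  1.62  0.    1.28 -0.18]
```

>>> {"api": "servo_tool", "payload": {"increments": [[3,2,0.1,0.7,0],[3,5,0.1,0.7,0],[3,8,0.1,0.7,0],[3,11,0.1,0.7,0],[3,13,0.1,0.7,0]]}}

```text
time_s: 4.73
eef_pos: [0.631, -0.0735, 0.0441]
tool_rot: [1.288, 1.159, -1.285]
wrist_force: [0.4, -0.5, -1.1]
width: 0.0535
```

>>> {"api": "servo_tool", "payload": {"increments": [[3,0.5,0,0,0],[3,0.5,0,0,0]]}}

```text
time_s: 4.9
eef_pos: [0.6281, -0.0727, 0.0354]
tool_rot: [1.286, 1.166, -1.29]
wrist_force: [-0.1, 0.4, -2.2]
width: 0.0535
```

```bash
python3 -c "
from h import *
go(.634,-.074,.032)
f=viewer.grab_frame('top');cv2.imwrite('pics/t2.png',cv2.resize(f['color'][110:260,160:350],None,fx=4,fy=4))"
```

```text
t 4.9 p [ 0.6281 -0.0727  0.0354] w 0.0535 F [-0.1  0.4 -2.2] tilt -1.0 jawyaw -0.105
shift cm [0.34 0.6  0.07] spin deg -0.0 q [-0.3   0.41  1.69  0.    1.05 -0.19]
```

View pics/t2.png

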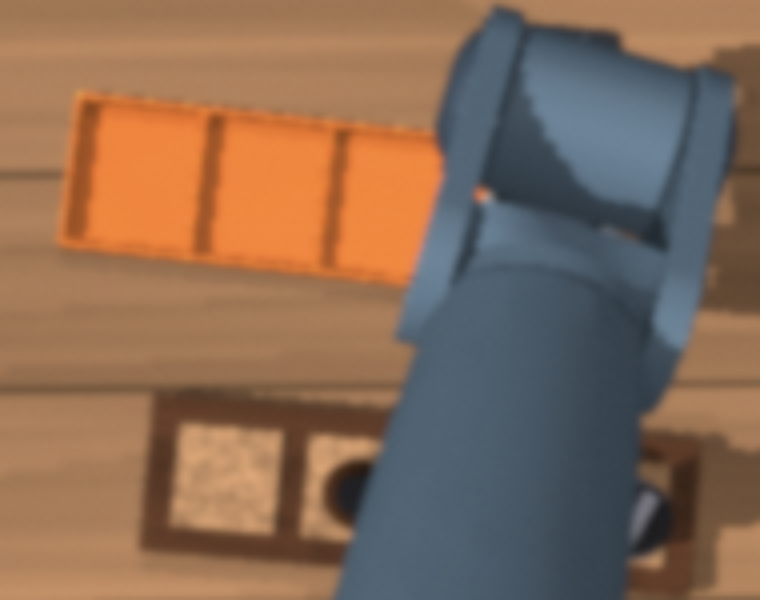

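The arm hides the right compartment and everything else is undisturbed. I'll make the last 0.6 cm correction, settle down and release.

>>> {"api": "servo_tool", "payload": {"increments": [[3,0,0.5,0.1,0],[3,0.2,0.5,0.1,0],[3,0.3,0.5,0.1,0],[3,0.3,0.5,0.1,0]]}}

```text
time_s: 5.28
eef_pos: [0.6354, -0.0748, 0.0357]
tool_rot: [1.288, 1.161, -1.286]
wrist_force: [0.7, -0.1, -1.7]
width: 0.0539
```

```bash
python3 -c "
from h import *
go(.634,-.074,.032)"
```

```text
t 5.28 p [ 0.6354 -0.0748  0.0357] w 0.0539 F [ 0.7 -0.1 -1.7] tilt -1.0 jawyaw -0.105
shift cm [ 0.37 -0.15 -0.07] spin deg -0.0 q [-0.3   0.42  1.68  0.    1.05 -0.19]
```

>>> {"api": "servo_tool", "payload": {"increments": [[3,0.3,-0.1,0,0],[3,0.4,-0.1,0,0],[3,0.4,-0.1,0,0],[3,0.4,-0.1,0,0]]}}

```text
time_s: 5.62
eef_pos: [0.6344, -0.0747, 0.0318]
tool_rot: [1.287, 1.161, -1.286]
wrist_force: [0.3, -0.4, -1.0]
width: 0.0535
```

```bash
python3 -c "
from h import *
go(.634,-.074,.032)"
```

```text
t 5.62 p [ 0.6344 -0.0747  0.0318] w 0.0535 F [ 0.3 -0.4 -1. ] tilt -1.0 jawyaw -0.105
shift cm [-0.02 -0.05 -0.07] spin deg -0.0 q [-0.3   0.42  1.68  0.    1.04 -0.19]
```

Force is starting to unload, so I'll lower 1 mm more and open.

>>> {"api": "servo_tool", "payload": {"increments": [[3,0.1,0,0,0],[3,0.1,0,0,0],[6.5,0.1,0,0,0],[8.5,0.1,0,0,0],[8.5,0.1,0,0,0]]}}

```text
time_s: 6.03
eef_pos: [0.6345, -0.0747, 0.0307]
tool_rot: [1.288, 1.16, -1.286]
wrist_force: [0.9, 0.3, 0.1]
width: 0.0702
```

>>> {"api": "servo_tool", "payload": {"increments": [[8.5,0,0,0,0],[8.5,0,0,0,0],[8.5,0,0,0,0],[9,-1,0,0,0],[9,-3,0,0,0]]}}

```text
time_s: 6.45
eef_pos: [0.6324, -0.0742, 0.0587]
tool_rot: [1.286, 1.165, -1.29]
wrist_force: [-0.1, 1.1, 0.7]
width: 0.0896
```

```bash
python3 -c "
from h import *
go(.462,.029,.19)"
```

```text
t 6.45 p [ 0.6324 -0.0742  0.0587] w 0.0896 F [-0.1  1.1  0.7] tilt -1.0 jawyaw -0.105
shift cm [-12.98 -18.12  -8.52] spin deg -0.0 q [-0.3   0.38  1.67  0.    1.09 -0.19]
```

>>> {"api": "servo_tool", "payload": {"increments": [[9.4,-3,0,0,0],[9.4,-6,0,0,0],[9.4,-9,0,0,0],[9.4,-12,-1,0,0],[9.4,-13,-4,-1.5,0]]}}

```text
time_s: 6.87
eef_pos: [0.5992, -0.0583, 0.1957]
tool_rot: [1.291, 1.154, -1.284]
wrist_force: [0.8, -0.3, 1.2]
width: 0.094
```

>>> {"api": "servo_tool", "payload": {"increments": [[9.4,0,-3,-1.5,0],[9.4,0,-6,-3,0],[9.4,0,-9,-4.5,0],[9.4,0,-12,-6,0],[9.4,0,-14,-7,0]]}}

```text
time_s: 7.28
eef_pos: [0.4654, 0.0275, 0.1957]
tool_rot: [1.29, 1.154, -1.284]
wrist_force: [-0.7, -0.4, -0.7]
width: 0.094
```

```bash
python3 -c "
from h import *
go(.462,.029,.18)
f=viewer.grab_frame('wrist');cv2.imwrite('pics/w2.png',f['color'])
P=np.array([[.4624,.0289,.125],[.4565,-.0503,.125]]);print(proj(f,P))
f=viewer.grab_frame('scene');cv2.imwrite('pics/s2.png',cv2.resize(f['color'][140:255,160:345],None,fx=4,fy=4))
"
```

```text
t 7.28 p [0.4654 0.0275 0.1957] w 0.094 F [-0.7 -0.4 -0.7] tilt -1.0 jawyaw -0.107
shift cm [ 1.57 -0.36 -0.11] spin deg -0.1 q [-0.19 -0.2   2.03  0.    1.31 -0.08]
[[247.04741033 198.88672026]
 [249.87857419 277.4388888 ]]
```

View pics/w2.png

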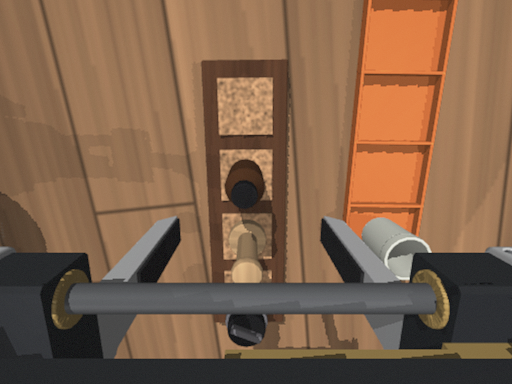

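View pics/s2.png

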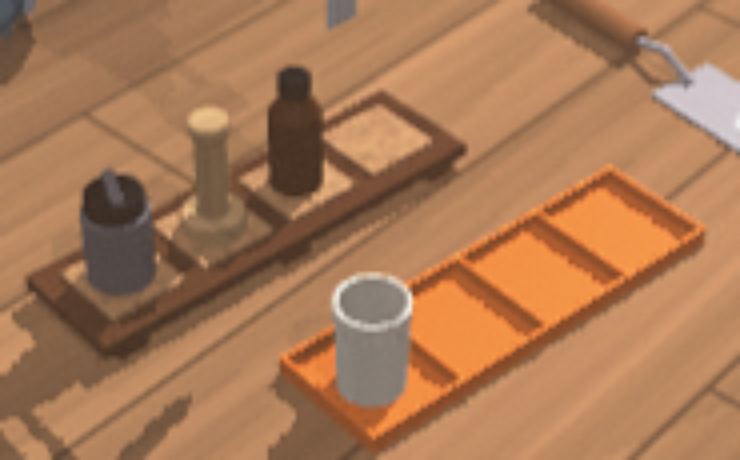

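The pot stands upright in the rightmost compartment. In the wrist image the bottle cap is at (243,194), where (247,199) was predicted, so it is about 2-3 mm from my estimate. I'll aim for (0.461, 0.031).

>>> {"api": "servo_tool", "payload": {"increments": [[9.4,1,-0.4,-0.3,0],[9.4,1,-0.4,-0.3,0],[9.4,4,-0.4,-0.3,0],[9.4,7,-0.4,-0.3,0],[9.4,10,-0.4,-0.3,0]]}}

```text
time_s: 7.8
eef_pos: [0.4635, 0.0306, 0.0949]
tool_rot: [1.29, 1.153, -1.282]
wrist_force: [0.1, 0.2, -0.6]
width: 0.094
```

```bash
python3 -c "
from h import *
go(.461,.031,.053)"
```

```text
t 7.8 p [0.4635 0.0306 0.0949] w 0.094 F [ 0.1  0.2 -0.6] tilt -1.0 jawyaw -0.106
shift cm [ 4.19 -0.29 -0.01] spin deg -0.1 q [-0.18 -0.07  2.11  0.    1.09 -0.07]
```

>>> {"api": "servo_tool", "payload": {"increments": [[9.4,2,-0.2,0,0],[9.4,3.5,-0.2,0,0],[9.4,4.2,-0.2,0,0],[7,4.2,-0.2,0,0],[4,4.2,-0.2,0,0]]}}

```text
time_s: 8.22
eef_pos: [0.4625, 0.0305, 0.0531]
tool_rot: [1.291, 1.152, -1.282]
wrist_force: [0.1, 0.4, 0.8]
width: 0.0843
```

>>> {"api": "servo_tool", "payload": {"increments": [[3,0,0,0,0],[3,0,0,0,0],[3,0,0,0,0],[3,0,0,0,0],[3,0,0,0,0]]}}

```text
time_s: 8.63
eef_pos: [0.4628, 0.0305, 0.0536]
tool_rot: [1.291, 1.152, -1.281]
wrist_force: [-0.3, -0.9, 0.4]
width: 0.0509
```

>>> {"api": "servo_tool", "payload": {"increments": [[3,0,0,0,0],[3,0,0,0,0],[3,0,0,0,0],[3,0,0,0,0]]}}

```text
time_s: 8.97
eef_pos: [0.4628, 0.0305, 0.0537]
tool_rot: [1.291, 1.152, -1.281]
wrist_force: [-1.7, 0.3, 2.4]
width: 0.0419
```

```bash
python3 -c "
from h import *
go(.461,.031,.175)"
```

```text
t 8.97 p [0.4628 0.0305 0.0537] w 0.0419 F [-1.7  0.3  2.4] tilt -1.0 jawyaw -0.106
shift cm [-12.13  -0.09  -0.04] spin deg -0.1 q [-0.18  0.    2.13  0.    1.   -0.07]
```

Width 41.9 mm matches the bottle's 42 mm. Lifting.

>>> {"api": "servo_tool", "payload": {"increments": [[3,0,0,0,0],[3,-1.5,0,0,0],[3,-4,0,0,0],[3,-6.5,0,0,0],[3,-9,0,0,0]]}}

```text
time_s: 9.38
eef_pos: [0.4614, 0.0306, 0.144]
tool_rot: [1.29, 1.153, -1.282]
wrist_force: [1.0, -0.3, -1.1]
width: 0.0417
```

```bash
python3 -c "
from h import *
go(.644,.007,.178)"
```

```text
t 9.38 p [0.4614 0.0306 0.144 ] w 0.0417 F [ 1.  -0.3 -1.1] tilt -1.0 jawyaw -0.106
shift cm [-3.29 18.43  0.4 ] spin deg -0.1 q [-0.18 -0.15  2.08  0.    1.2  -0.07]
```

>>> {"api": "servo_tool", "payload": {"increments": [[3,-2,1,0,0],[3,-3.3,3,0.1,0],[3,-3.3,6,0.2,0],[3,-3.3,9,0.3,0],[3,-3.3,12,0.4,0]]}}

```text
time_s: 9.8
eef_pos: [0.5813, 0.0137, 0.1775]
tool_rot: [1.29, 1.153, -1.282]
wrist_force: [-0.8, -0.2, -2.2]
width: 0.0414
```

>>> {"api": "servo_tool", "payload": {"increments": [[3,0,2.5,0,0],[3,0,4.5,0,0],[3,0,5.8,0,0],[3,0,6.2,0,0],[3,0,6.2,0,0]]}}

```text
time_s: 10.22
eef_pos: [0.6431, 0.007, 0.177]
tool_rot: [1.29, 1.154, -1.283]
wrist_force: [0.1, -0.2, -2.0]
width: 0.0411
```

```bash
python3 -c "
from h import *
go(.644,.007,.0327)"
```

```text
t 10.22 p [0.6431 0.007  0.177 ] w 0.0411 F [ 0.1 -0.2 -2. ] tilt -1.0 jawyaw -0.107
shift cm [14.43  0.02  0.  ] spin deg -0.1 q [-0.17  0.25  1.6   0.    1.28 -0.06]
```

>>> {"api": "servo_tool", "payload": {"increments": [[3,2,0,0,0],[3,5,0,0,0],[3,8,0,0,0],[3,11,0,0,0],[3,13.2,0,0,0]]}}

```text
time_s: 10.63
eef_pos: [0.6411, 0.0075, 0.0422]
tool_rot: [1.288, 1.157, -1.286]
wrist_force: [-0.4, 0.5, -1.6]
width: 0.0415
```

>>> {"api": "servo_tool", "payload": {"increments": [[3,0,0,0,0],[3,0,0,0,0]]}}

```text
time_s: 10.8
eef_pos: [0.6387, 0.008, 0.0405]
tool_rot: [1.286, 1.161, -1.289]
wrist_force: [0.4, 0.3, -1.2]
width: 0.041
```

```bash
python3 -c "
from h import *
go(.644,.007,.0327)
f=viewer.grab_frame('scene');cv2.imwrite('pics/s3.png',cv2.resize(f['color'][110:255,160:345],None,fx=4,fy=4))
"
```

```text
t 10.8 p [0.6387 0.008  0.0405] w 0.041 F [ 0.4  0.3 -1.2] tilt -1.0 jawyaw -0.106
shift cm [0.78 0.54 0.04] spin deg -0.1 q [-0.17  0.41  1.68  0.    1.06 -0.06]
```

View pics/s3.png

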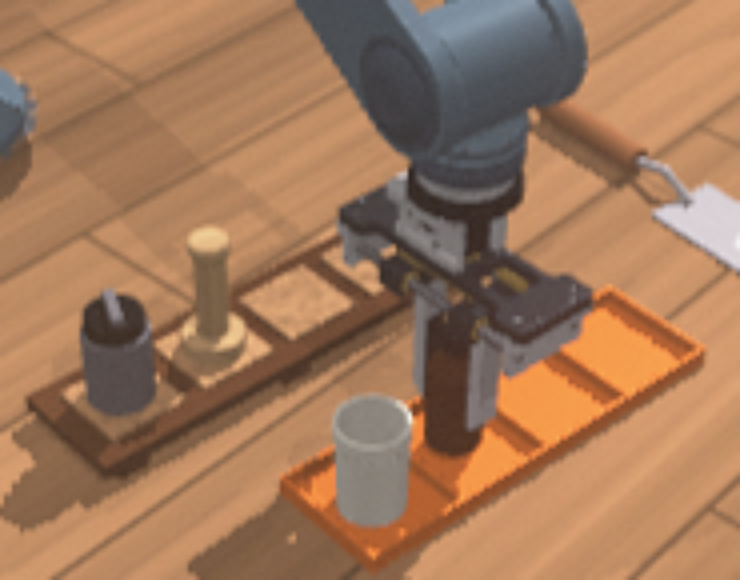

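The bottle is held upright just over its compartment, at crop (453,440). I'll lower it and settle.

>>> {"api": "servo_tool", "payload": {"increments": [[3,0.3,0.4,0,0],[3,0.6,0.4,0,0],[3,0.8,0.4,0,0],[3,0.8,0.4,0,0],[3,0.8,0.4,0,0]]}}

```text
time_s: 11.27
eef_pos: [0.6447, 0.0073, 0.035]
tool_rot: [1.288, 1.157, -1.285]
wrist_force: [0.2, 0.2, -1.6]
width: 0.0415
```

```bash
python3 -c "
from h import *
go(.644,.007,.0327)"
```

```text
t 11.27 p [0.6447 0.0073 0.035 ] w 0.0415 F [ 0.2  0.2 -1.6] tilt -1.0 jawyaw -0.106
shift cm [ 0.23 -0.07  0.03] spin deg -0.1 q [-0.16  0.43  1.66  0.    1.05 -0.06]
```

>>> {"api": "servo_tool", "payload": {"increments": [[3,0.2,0,0,0],[3,0.3,0,0,0],[3,0.3,0,0,0],[3,0.3,0,0,0]]}}

```text
time_s: 11.6
eef_pos: [0.6451, 0.0072, 0.0328]
tool_rot: [1.288, 1.156, -1.285]
wrist_force: [-1.8, 0.8, 4.8]
width: 0.0414
```

>>> {"api": "servo_tool", "payload": {"increments": [[3,0,0,0,0],[5,0,0,0,0],[7,0,0,0,0],[8,0,0,0,0],[8,0,0,0,0]]}}

```text
time_s: 12.02
eef_pos: [0.6451, 0.0072, 0.0327]
tool_rot: [1.288, 1.156, -1.285]
wrist_force: [-0.3, -0.5, -0.1]
width: 0.0649
```

>>> {"api": "servo_tool", "payload": {"increments": [[8,0,0,0,0],[8,0,0,0,0],[8,0,0,0,0],[8.5,-2,0,0,0],[9.4,-5,0,0,0]]}}

```text
time_s: 12.43
eef_pos: [0.6421, 0.0076, 0.0794]
tool_rot: [1.285, 1.163, -1.291]
wrist_force: [0.7, 0.2, -0.4]
width: 0.0886
```

>>> {"api": "servo_tool", "payload": {"increments": [[9.4,-3,0,0,0],[9.4,-6,0,0,0],[9.4,-9,0,0,0],[9.4,-12,0,0,0],[9.4,-12,-1,0,0]]}}

```text
time_s: 12.85
eef_pos: [0.6373, 0.0076, 0.2076]
tool_rot: [1.291, 1.152, -1.281]
wrist_force: [0.7, -1.4, 1.2]
width: 0.0938
```

```bash
python3 -c "
from h import *
go(.456,-.051,.185)"
```

```text
t 12.85 p [0.6373 0.0076 0.2076] w 0.0938 F [ 0.7 -1.4  1.2] tilt -1.0 jawyaw -0.106
shift cm [  2.13 -17.43   7.75] spin deg -0.1 q [-0.17  0.21  1.6   0.    1.33 -0.06]
```

>>> {"api": "servo_tool", "payload": {"increments": [[9.4,0,-3,1.3,0],[9.4,0,-6,2.6,0],[9.4,0,-9,4,0],[9.4,0,-12,5.3,0],[9.4,0,-15,6.6,0]]}}

```text
time_s: 13.27
eef_pos: [0.4797, -0.0423, 0.2063]
tool_rot: [1.29, 1.152, -1.281]
wrist_force: [-0.9, -0.7, 0.2]
width: 0.0942
```

>>> {"api": "servo_tool", "payload": {"increments": [[9.4,0.5,-2,1,0],[9.4,1,-2.3,1,0],[9.4,1.5,-2.3,1,0]]}}

```text
time_s: 13.52
eef_pos: [0.4554, -0.05, 0.1911]
tool_rot: [1.292, 1.15, -1.281]
wrist_force: [-0.4, 0.8, 0.2]
width: 0.094
```

```bash
python3 -c "
from h import *
go(.456,-.051,.054)
f=viewer.grab_frame('wrist');cv2.imwrite('pics/w3.png',f['color'])
P=np.array([[.4565,-.0503,.125],[.4459,-.1301,.106]]);print(proj(f,P))
f=viewer.grab_frame('scene');cv2.imwrite('pics/s4.png',cv2.resize(f['color'][110:255,160:345],None,fx=4,fy=4))
"
```

```text
t 13.52 p [ 0.4554 -0.05    0.1911] w 0.094 F [-0.4  0.8  0.2] tilt -1.0 jawyaw -0.107
shift cm [13.71 -0.05  0.1 ] spin deg -0.1 q [-0.36 -0.22  2.05  0.    1.3  -0.25]
[[251.52771331 201.4650572 ]
 [249.16378062 271.78476666]]
```

View pics/w3.png

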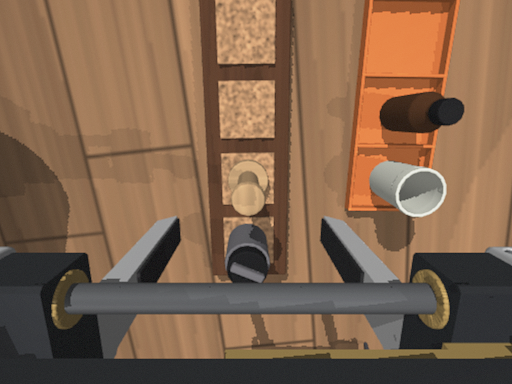

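View pics/s4.png

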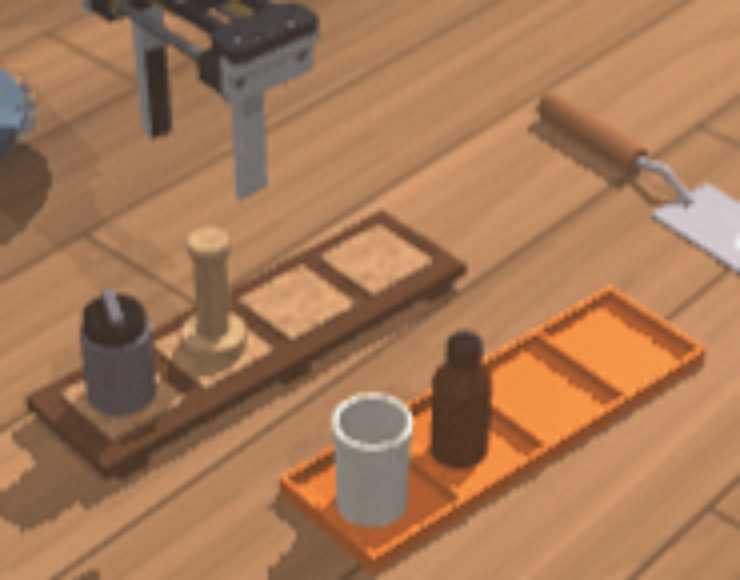

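The bottle and pot are well placed. The stamp knob is at (248,197), where (251.5,201.5) was predicted, so I'll aim for (0.455, -0.048).

>>> {"api": "servo_tool", "payload": {"increments": [[9.4,2,0,-0.2,0],[9.4,5,0,-0.2,0],[9.4,8,0,-0.2,0],[9.4,11,0,-0.2,0],[9.4,13,0,-0.2,0]]}}

```text
time_s: 14.03
eef_pos: [0.4567, -0.0468, 0.0578]
tool_rot: [1.289, 1.156, -1.282]
wrist_force: [-0.5, 0.4, 0.2]
width: 0.094
```

```bash
python3 -c "
from h import *
go(.455,-.048,.056)"
```

```text
t 14.03 p [ 0.4567 -0.0468  0.0578] w 0.094 F [-0.5  0.4  0.2] tilt -1.0 jawyaw -0.105
shift cm [ 0.18 -0.16  0.14] spin deg 0.0 q [-0.35 -0.01  2.14  0.    1.01 -0.25]
```

>>> {"api": "servo_tool", "payload": {"increments": [[9,0.1,-0.2,0.1,0],[7,0.1,-0.2,0.1,0],[5,0.1,-0.2,0.1,0],[3,0.1,-0.2,0.1,0],[1.5,0.1,-0.2,0.1,0]]}}

```text
time_s: 14.45
eef_pos: [0.4562, -0.048, 0.0585]
tool_rot: [1.29, 1.153, -1.28]
wrist_force: [-0.6, -0.2, 1.3]
width: 0.0668
```

>>> {"api": "servo_tool", "payload": {"increments": [[1.5,0,0,0,0],[1.5,0,0,0,0],[1.5,0,0,0,0],[1.5,0,0,0,0],[1.5,0,0,0,0]]}}

```text
time_s: 14.87
eef_pos: [0.4562, -0.048, 0.0586]
tool_rot: [1.29, 1.153, -1.28]
wrist_force: [-0.1, -0.3, 0.2]
width: 0.0334
```

>>> {"api": "servo_tool", "payload": {"increments": [[1.5,0,0,0,0],[1.5,0,0,0,0],[1.5,0,0,0,0],[1.5,0,0,0,0],[1.5,0,0,0,0]]}}

```text
time_s: 15.28
eef_pos: [0.4561, -0.048, 0.0585]
tool_rot: [1.29, 1.153, -1.28]
wrist_force: [-0.3, -0.4, -0.0]
width: 0.0313
```

```bash
python3 -c "
from h import *
go(.455,-.048,.18)"
```

```text
t 15.28 p [ 0.4561 -0.048   0.0585] w 0.0313 F [-0.3 -0.4 -0. ] tilt -1.0 jawyaw -0.105
shift cm [-12.15  -0.02   0.  ] spin deg 0.0 q [-0.35 -0.02  2.14  0.    1.01 -0.25]
```

Width stopped at 31 mm where I expected a 24 mm shaft. The fingers may be catching the 32 mm knob, so I'll look before lifting.

>>> {"api": "servo_tool", "payload": {"increments": [[1.5,0,0,0,0],[1.5,0,0,0,0]]}}

```text
time_s: 15.45
eef_pos: [0.4561, -0.048, 0.0586]
tool_rot: [1.29, 1.153, -1.28]
wrist_force: [0.5, -0.3, 0.0]
width: 0.0314
```

```bash
python3 -c "
from h import *
go(.455,-.048,.18)
f=viewer.grab_frame('scene');cv2.imwrite('pics/s5.png',cv2.resize(f['color'][110:240,160:300],None,fx=5,fy=4.5,interpolation=cv2.INTER_CUBIC))
f=viewer.grab_frame('wrist');cv2.imwrite('pics/w5.png',f['color'])
"
```

```text
t 15.45 p [ 0.4561 -0.048   0.0586] w 0.0314 F [ 0.5 -0.3  0. ] tilt -1.0 jawyaw -0.105
shift cm [-12.14  -0.02   0.  ] spin deg 0.0 q [-0.35 -0.02  2.14  0.    1.01 -0.25]
```

View pics/s5.png

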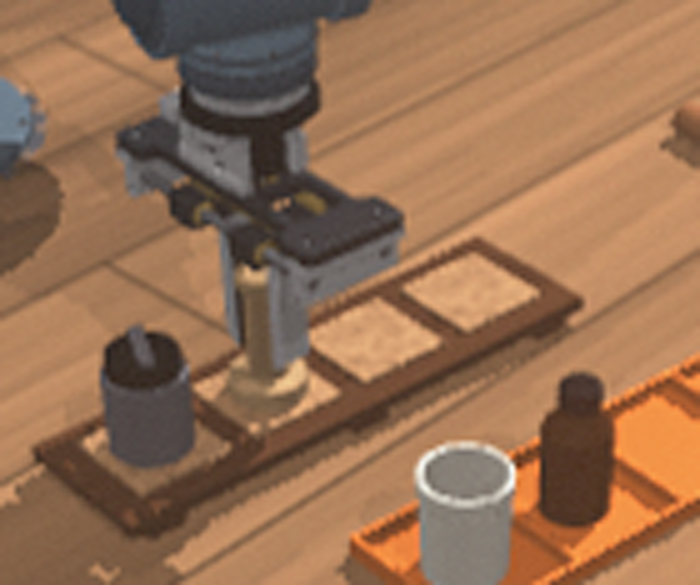

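View pics/w5.png

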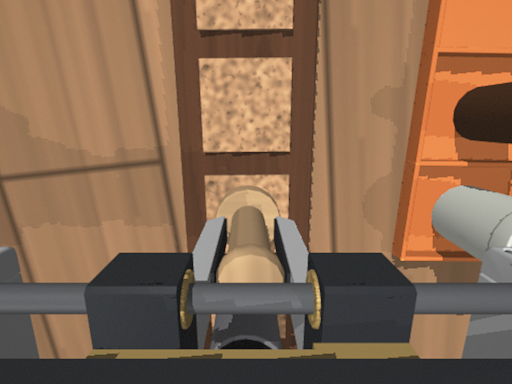

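The images confirm it: the knob is between the upper fingers at wrist (248,262) and the pads don't reach the shaft. I'll open, rise 4 cm and grip the knob itself with the pads. Its centre of mass will then hang below the grip.

>>> {"api": "servo_tool", "payload": {"increments": [[5,0,0,0,0],[6,0,0,0,0],[6,0,0,0,0],[6,0,0,0,0],[6,0,0,0,0]]}}

```text
time_s: 15.97
eef_pos: [0.4561, -0.048, 0.0586]
tool_rot: [1.29, 1.153, -1.28]
wrist_force: [0.3, 0.1, 0.3]
width: 0.0586
```

>>> {"api": "servo_tool", "payload": {"increments": [[6,-1.5,0,0,0],[6,-3,0,0,0],[6,-4,0,0,0],[6,-4,0,0,0],[6,-4,0,0,0]]}}

```text
time_s: 16.38
eef_pos: [0.4562, -0.0481, 0.0989]
tool_rot: [1.29, 1.152, -1.28]
wrist_force: [-1.2, 0.1, 0.1]
width: 0.0601
```

```bash
python3 -c "
from h import *
go(.455,-.048,.0985)"
```

```text
t 16.38 p [ 0.4562 -0.0481  0.0989] w 0.0601 F [-1.2  0.1  0.1] tilt -1.0 jawyaw -0.105
shift cm [ 0.04 -0.12  0.  ] spin deg 0.0 q [-0.35 -0.09  2.12  0.    1.1  -0.25]
```

>>> {"api": "servo_tool", "payload": {"increments": [[4.5,0,0,0,0],[3.5,0,0,0,0],[2.5,0,0,0,0],[2,0,0,0,0],[2,0,0,0,0]]}}

```text
time_s: 16.8
eef_pos: [0.4559, -0.048, 0.0985]
tool_rot: [1.29, 1.153, -1.28]
wrist_force: [-0.8, 0.1, -0.1]
width: 0.031
```

>>> {"api": "servo_tool", "payload": {"increments": [[2,0,0,0,0],[2,0,0,0,0],[2,0,0,0,0],[2,0,0,0,0]]}}

```text
time_s: 17.13
eef_pos: [0.4559, -0.048, 0.0984]
tool_rot: [1.29, 1.153, -1.28]
wrist_force: [-0.6, -0.8, -1.0]
width: 0.0313
```

>>> {"api": "servo_tool", "payload": {"increments": [[2,-0.5,0,0,0],[2,-1.5,0,0,0],[2,-3,0,0,0],[2,-4.5,0,0,0],[2,-5,0,0,0]]}}

```text
time_s: 17.55
eef_pos: [0.4569, -0.0485, 0.1514]
tool_rot: [1.291, 1.148, -1.277]
wrist_force: [0.8, 0.1, -0.9]
width: 0.0311
```

```bash
python3 -c "
from h import *
go(.6533,.0887,.23)
f=viewer.grab_frame('scene');cv2.imwrite('pics/s6.png',cv2.resize(f['color'][90:240,160:300],None,fx=5,fy=4,interpolation=cv2.INTER_CUBIC))
"
```

```text
t 17.55 p [ 0.4569 -0.0485  0.1514] w 0.0311 F [ 0.8  0.1 -0.9] tilt -0.9999 jawyaw -0.105
shift cm [ -7.65  18.19 -15.7 ] spin deg 0.0 q [-0.36 -0.17  2.09  0.    1.21 -0.25]
```

View pics/s6.png

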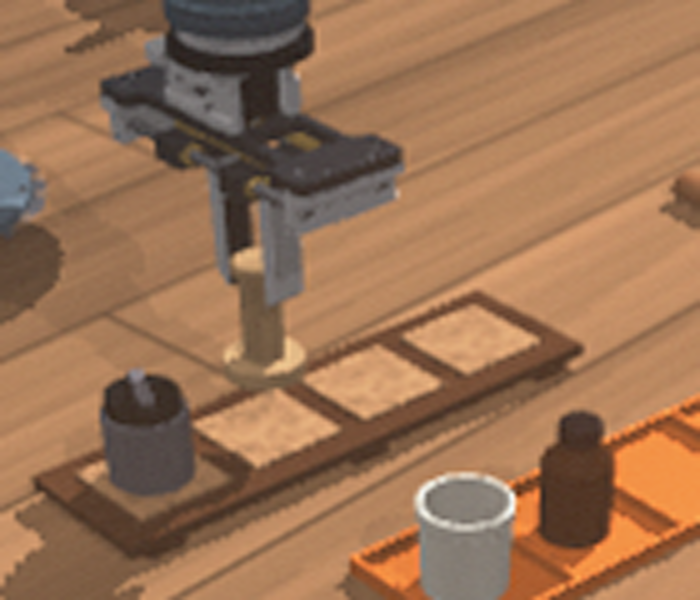

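The stamp hangs upright from the pads and its mat is clear. I'll carry it gently.

>>> {"api": "servo_tool", "payload": {"increments": [[2,-1.5,0.5,-0.5,0],[2,-3,2,-1.7,0],[2,-4.5,4,-3.4,0],[2,-5,6,-5.1,0],[2,-5,8,-6.8,0]]}}

```text
time_s: 18.02
eef_pos: [0.5449, 0.0113, 0.2041]
tool_rot: [1.292, 1.145, -1.275]
wrist_force: [0.2, -0.8, -1.0]
width: 0.0314
```

>>> {"api": "servo_tool", "payload": {"increments": [[2,0,2,-1.7,0],[2,0,4,-3.4,0],[2,0,6,-5.1,0],[2,0,8,-6.8,0],[2,0,9,-7.8,0]]}}

```text
time_s: 18.43
eef_pos: [0.6439, 0.0808, 0.2045]
tool_rot: [1.292, 1.146, -1.275]
wrist_force: [0.4, -0.1, -0.0]
width: 0.0311
```

```bash
python3 -c "
from h import *
go(.6533,.0887,.0777)"
```

```text
t 18.43 p [0.6439 0.0808 0.2045] w 0.0311 F [ 0.4 -0.1 -0. ] tilt -0.9999 jawyaw -0.104
shift cm [12.69  0.66 -0.88] spin deg 0.1 q [-0.05  0.23  1.57 -0.    1.32  0.06]
```

>>> {"api": "servo_tool", "payload": {"increments": [[2,1.5,0.6,-0.8,0],[2,4,0.6,-0.8,0],[2,6.5,0.6,-0.8,0],[2,9,0.6,-0.8,0],[2,11,0.6,-0.8,0]]}}

```text
time_s: 18.85
eef_pos: [0.651, 0.0881, 0.0916]
tool_rot: [1.29, 1.149, -1.277]
wrist_force: [-0.2, 0.3, -1.2]
width: 0.0315
```

>>> {"api": "servo_tool", "payload": {"increments": [[2,0.3,0,0,0],[2,0.3,0,0,0],[2,0.3,0,0,0]]}}

```text
time_s: 19.1
eef_pos: [0.6513, 0.0881, 0.089]
tool_rot: [1.29, 1.149, -1.277]
wrist_force: [-0.3, 0.3, 0.1]
width: 0.0312
```

```bash
python3 -c "
from h import *
go(.6533,.0887,.0777)
f=viewer.grab_frame('scene');cv2.imwrite('pics/s7.png',cv2.resize(f['color'][110:255,200:350],None,fx=5,fy=4,interpolation=cv2.INTER_CUBIC))
"
```

```text
t 19.1 p [0.6513 0.0881 0.089 ] w 0.0312 F [-0.3  0.3  0.1] tilt -0.9999 jawyaw -0.104
shift cm [ 1.13  0.18 -0.08] spin deg 0.1 q [-0.04  0.37  1.62 -0.    1.13  0.07]
```

View pics/s7.png

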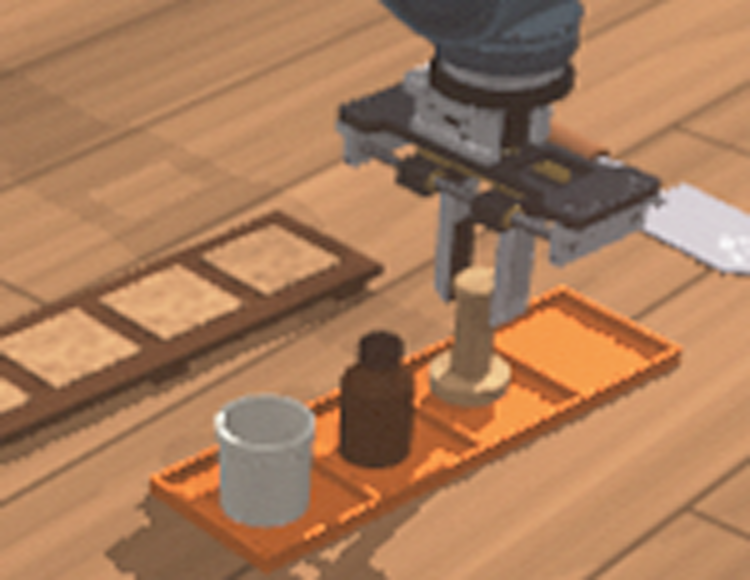

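The stamp is upright above the third compartment. I'll lower it the last centimetre.

>>> {"api": "servo_tool", "payload": {"increments": [[2,0.4,0.1,0,0],[2,0.8,0.1,0,0],[2,1,0.1,0,0],[2,1,0.1,0,0],[2,1,0.1,0,0]]}}

```text
time_s: 19.57
eef_pos: [0.6531, 0.088, 0.0801]
tool_rot: [1.291, 1.147, -1.276]
wrist_force: [-0.2, 0.2, -1.0]
width: 0.0311
```

>>> {"api": "servo_tool", "payload": {"increments": [[2,0.1,0,0,0],[2,0.2,0,0,0],[2,0.2,0,0,0],[2,0.2,0,0,0]]}}

```text
time_s: 19.9
eef_pos: [0.6531, 0.088, 0.078]
tool_rot: [1.291, 1.147, -1.276]
wrist_force: [-0.4, 0.0, -0.4]
width: 0.0314
```

```bash
python3 -c "
from h import *
go(.6533,.0887,.0777)"
```

```text
t 19.9 p [0.6531 0.088  0.078 ] w 0.0314 F [-0.4  0.  -0.4] tilt -0.9999 jawyaw -0.104
shift cm [ 0.03  0.02 -0.08] spin deg 0.1 q [-0.04  0.39  1.62 -0.    1.11  0.07]
```

>>> {"api": "servo_tool", "payload": {"increments": [[2,0.1,0,0,0],[2,0.1,0,0,0],[2,0.1,0,0,0]]}}

```text
time_s: 20.15
eef_pos: [0.6532, 0.088, 0.0773]
tool_rot: [1.291, 1.147, -1.275]
wrist_force: [-0.3, 0.6, 0.8]
width: 0.031
```

>>> {"api": "servo_tool", "payload": {"increments": [[4,0,0,0,0],[6,0,0,0,0],[7,0,0,0,0],[7,0,0,0,0],[7,0,0,0,0]]}}

```text
time_s: 20.57
eef_pos: [0.6533, 0.0879, 0.0773]
tool_rot: [1.291, 1.147, -1.275]
wrist_force: [0.3, -0.7, -0.4]
width: 0.0613
```

>>> {"api": "servo_tool", "payload": {"increments": [[9.4,-1.5,0,0,0],[9.4,-4,0,0,0],[9.4,-7,0,0,0],[9.4,-10,0,0,0],[9.4,-10.5,0,0,0]]}}

```text
time_s: 20.98
eef_pos: [0.6552, 0.0882, 0.1904]
tool_rot: [1.296, 1.139, -1.266]
wrist_force: [0.8, 0.3, 1.3]
width: 0.0927
```

```bash
python3 -c "
from h import *
go(.446,-.13,.185)"
```

```text
t 20.98 p [0.6552 0.0882 0.1904] w 0.0927 F [0.8 0.3 1.3] tilt -0.9997 jawyaw -0.104
shift cm [  0.05 -18.56  23.87] spin deg 0.1 q [-0.04  0.27  1.56 -0.    1.29  0.07]
```

>>> {"api": "servo_tool", "payload": {"increments": [[9.4,0,-2.4,3,0],[9.4,0,-4.8,6,0],[9.4,0,-7.2,9,0],[9.4,0,-9.6,12,0],[9.4,0,-12,15,0]]}}

```text
time_s: 21.4
eef_pos: [0.5189, -0.0494, 0.1875]
tool_rot: [1.296, 1.139, -1.266]
wrist_force: [-0.5, -1.2, 0.5]
width: 0.0942
```

```bash
python3 -c "
from h import *
go(.446,-.13,.185)
print(Ro.from_rotvec(monitor.get_obs()['tool_rot']).as_matrix().round(3))"
```

```text
t 21.4 p [ 0.5189 -0.0494  0.1875] w 0.0942 F [-0.5 -1.2  0.5] tilt -0.9997 jawyaw -0.103
shift cm [ 0.08 -6.43  8.77] spin deg 0.1 q [-0.32 -0.06  1.92  0.01  1.26 -0.21]
[[ 0.026  0.994 -0.103]
 [-0.002 -0.103 -0.995]
 [-1.     0.026 -0.   ]]
```

>>> {"api": "servo_tool", "payload": {"increments": [[9.4,0,-2,3,0],[9.4,0,-4,6,0],[9.4,0,-6.3,8.7,0],[9.4,0,-6.3,8.7,0],[9.4,0,-6.3,8.7,0]]}}

```text
time_s: 21.82
eef_pos: [0.4467, -0.1304, 0.1862]
tool_rot: [1.298, 1.136, -1.268]
wrist_force: [0.7, -0.7, 1.1]
width: 0.0942
```

```bash
python3 -c "
from h import *
go(.446,-.13,.053)
f=viewer.grab_frame('wrist');cv2.imwrite('pics/w8.png',f['color'])
P=np.array([[.4459,-.1301,.106]]);print(proj(f,P))
f=viewer.grab_frame('scene');cv2.imwrite('pics/s8.png',cv2.resize(f['color'][110:255,160:345],None,fx=4,fy=4))
"
```

```text
t 21.82 p [ 0.4467 -0.1304  0.1862] w 0.0942 F [ 0.7 -0.7  1.1] tilt -0.9996 jawyaw -0.106
shift cm [13.31 -0.43 -0.03] spin deg -0.1 q [-0.54 -0.2   2.05  0.01  1.27 -0.43]
[[247.63892719 196.89312316]]
```

View pics/w8.png

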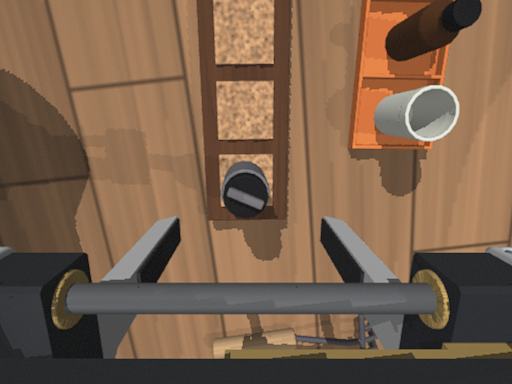

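View pics/s8.png

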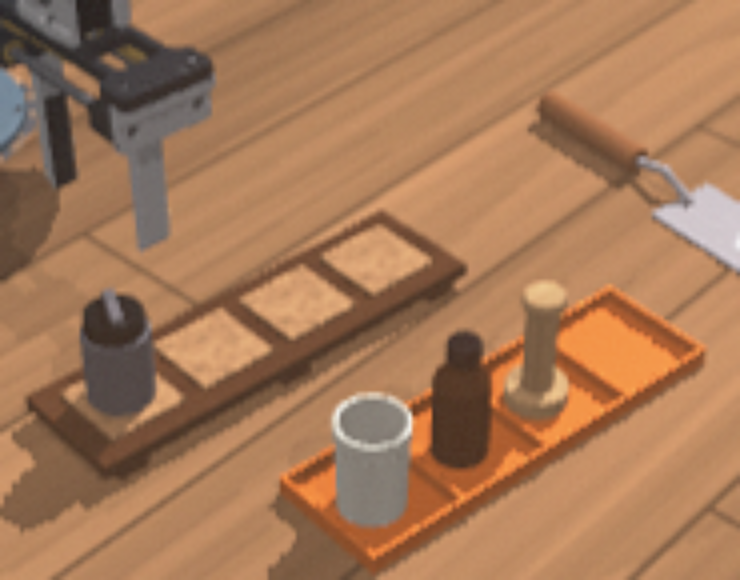

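Three things are placed upright. The jar lid is at (246,192), where (248,197) was predicted, so I'll aim for (0.4455, -0.128).

>>> {"api": "servo_tool", "payload": {"increments": [[9.4,3,0,-0.2,0],[9.4,6,-0.2,-0.2,0],[9.4,9,-0.3,-0.2,0],[9.4,12,-0.4,-0.2,0],[9.4,13.3,-0.4,-0.2,0]]}}

```text
time_s: 22.33
eef_pos: [0.4459, -0.1246, 0.0493]
tool_rot: [1.294, 1.146, -1.266]
wrist_force: [0.1, 0.7, -0.7]
width: 0.0939
```

```bash
python3 -c "
from h import *
go(.4455,-.128,.053)"
```

```text
t 22.33 p [ 0.4459 -0.1246  0.0493] w 0.0939 F [ 0.1  0.7 -0.7] tilt -0.9998 jawyaw -0.1
shift cm [-0.37 -0.    0.35] spin deg 0.3 q [-0.53  0.    2.14  0.01  0.98 -0.43]
```

>>> {"api": "servo_tool", "payload": {"increments": [[9,-0.4,0,0.3,0],[8,-0.4,0,0.3,0],[6,-0.4,0,0.3,0],[4,-0.4,0,0.3,0],[4,-0.4,0,0.3,0]]}}

```text
time_s: 22.75
eef_pos: [0.4468, -0.128, 0.0548]
tool_rot: [1.294, 1.143, -1.264]
wrist_force: [-0.1, -0.3, -0.6]
width: 0.0665
```

>>> {"api": "servo_tool", "payload": {"increments": [[4,0,0,0,0],[4,0,0,0,0],[4,0,0,0,0],[4,0,0,0,0],[4,0,0,0,0]]}}

```text
time_s: 23.17
eef_pos: [0.447, -0.1283, 0.0556]
tool_rot: [1.294, 1.143, -1.264]
wrist_force: [-1.3, 1.2, 5.7]
width: 0.0499
```

```bash
python3 -c "
from h import *
go(.4455,-.128,.053)"
```

```text
t 23.17 p [ 0.447  -0.1283  0.0556] w 0.0499 F [-1.3  1.2  5.7] tilt -0.9997 jawyaw -0.1
shift cm [ 0.25 -0.16 -0.01] spin deg 0.3 q [-0.53 -0.01  2.14  0.01  0.99 -0.44]
```

Width 49.9 mm matches the jar. Lifting and carrying high.

>>> {"api": "servo_tool", "payload": {"increments": [[4,0,0,0,0],[4,-1.5,0,0,0],[4,-4,0,0,0],[4,-7,0,0,0],[4,-10,0,0,0]]}}

```text
time_s: 23.58
eef_pos: [0.4437, -0.1276, 0.1556]
tool_rot: [1.294, 1.145, -1.265]
wrist_force: [0.6, 0.1, -1.1]
width: 0.05
```

>>> {"api": "servo_tool", "payload": {"increments": [[4,-1.5,0.5,-0.5,0],[4,-2.5,1.5,-2.5,0],[4,-3,3,-5,0],[4,-3,4.5,-7.7,0],[4,-3,6,-10.4,0]]}}

```text
time_s: 24.0
eef_pos: [0.5138, -0.0292, 0.1874]
tool_rot: [1.295, 1.143, -1.265]
wrist_force: [0.3, -1.0, -1.6]
width: 0.0498
```

```bash
python3 -c "
from h import *
go(.663,.170,.185)"
```

```text
t 24.0 p [ 0.5138 -0.0292  0.1874] w 0.0498 F [ 0.3 -1.  -1.6] tilt -0.9997 jawyaw -0.101
shift cm [  0.58  12.82 -21.32] spin deg 0.2 q [-0.28 -0.07  1.93  0.01  1.26 -0.18]
```

>>> {"api": "servo_tool", "payload": {"increments": [[4,0,1.5,-2.5,0],[4,0,3,-5,0],[4,0,4.5,-7.5,0],[4,0,6.3,-10.5,0],[4,0,7.8,-13,0]]}}

```text
time_s: 24.42
eef_pos: [0.6051, 0.0941, 0.1886]
tool_rot: [1.295, 1.144, -1.265]
wrist_force: [0.6, -0.5, -1.1]
width: 0.0499
```

>>> {"api": "servo_tool", "payload": {"increments": [[4,0,1.5,-2.5,0],[4,0,3,-5,0],[4,0,4.5,-7.5,0],[4,0,5,-8.3,0],[4,0,5,-8.3,0]]}}

```text
time_s: 24.83
eef_pos: [0.6635, 0.1732, 0.1889]
tool_rot: [1.293, 1.146, -1.264]
wrist_force: [0.6, 0.5, -0.9]
width: 0.0497
```

```bash
python3 -c "
from h import *
go(.663,.170,.035)"
```

```text
t 24.83 p [0.6635 0.1732 0.1889] w 0.0497 F [ 0.6  0.5 -0.9] tilt -0.9998 jawyaw -0.099
shift cm [15.38 -0.35  0.37] spin deg 0.4 q [ 0.09  0.33  1.49 -0.    1.3   0.19]
```

>>> {"api": "servo_tool", "payload": {"increments": [[4,2,0,0.3,0],[4,5,-0.1,0.3,0],[4,8,-0.2,0.3,0],[4,11,-0.3,0.3,0],[4,13.5,-0.3,0.3,0]]}}

```text
time_s: 25.25
eef_pos: [0.6611, 0.1691, 0.0511]
tool_rot: [1.292, 1.147, -1.268]
wrist_force: [0.5, 0.1, -1.8]
width: 0.0499
```

>>> {"api": "servo_tool", "payload": {"increments": [[4,0,0,0,0],[4,0,0,0,0]]}}

```text
time_s: 25.42
eef_pos: [0.6588, 0.1677, 0.049]
tool_rot: [1.289, 1.15, -1.273]
wrist_force: [0.7, -0.1, -1.0]
width: 0.0495
```

```bash
python3 -c "
from h import *
go(.663,.170,.035)"
```

```text
t 25.42 p [0.6588 0.1677 0.049 ] w 0.0495 F [ 0.7 -0.1 -1. ] tilt -0.9999 jawyaw -0.101
shift cm [ 1.41  0.38 -0.27] spin deg 0.2 q [ 0.08  0.47  1.57 -0.    1.08  0.19]
```

>>> {"api": "servo_tool", "payload": {"increments": [[4,0.4,0.4,-0.2,0],[4,0.8,0.4,-0.2,0],[4,1.1,0.4,-0.2,0],[4,1.3,0.4,-0.2,0],[4,1.3,0.4,-0.2,0]]}}

```text
time_s: 25.83
eef_pos: [0.6632, 0.1693, 0.0363]
tool_rot: [1.289, 1.15, -1.273]
wrist_force: [-0.8, -0.1, -2.0]
width: 0.0498
```

>>> {"api": "servo_tool", "payload": {"increments": [[4,0.1,0,0,0],[4,0.1,0,0,0],[4,0.1,0,0,0]]}}

```text
time_s: 26.08
eef_pos: [0.6634, 0.1693, 0.0355]
tool_rot: [1.289, 1.15, -1.272]
wrist_force: [-0.0, -0.2, -0.9]
width: 0.0502
```

```bash
python3 -c "
from h import *
go(.663,.170,.035)"
```

```text
t 26.08 p [0.6634 0.1693 0.0355] w 0.0502 F [-0.  -0.2 -0.9] tilt -0.9999 jawyaw -0.101
shift cm [ 0.05 -0.04 -0.06] spin deg 0.3 q [ 0.09  0.5   1.56 -0.    1.07  0.19]
```

>>> {"api": "servo_tool", "payload": {"increments": [[4,0.1,0,0,0],[4,0.2,0,0,0],[4,0.2,0,0,0]]}}

```text
time_s: 26.33
eef_pos: [0.6636, 0.1695, 0.0347]
tool_rot: [1.289, 1.15, -1.272]
wrist_force: [-3.5, -0.6, 5.0]
width: 0.0501
```

>>> {"api": "servo_tool", "payload": {"increments": [[6,0,0,0,0],[7,0,0,0,0],[8,0,0,0,0],[8,0,0,0,0],[8,0,0,0,0]]}}

```text
time_s: 26.75
eef_pos: [0.6636, 0.1694, 0.0345]
tool_rot: [1.289, 1.15, -1.272]
wrist_force: [-1.2, -0.2, -0.1]
width: 0.0786
```

>>> {"api": "servo_tool", "payload": {"increments": [[8.5,0,0,0,0],[8.5,-1,0,0,0],[8.5,-3,0,0,0],[8.5,-5,0,0,0],[8.5,-7,0,0,0]]}}

```text
time_s: 27.17
eef_pos: [0.6626, 0.1695, 0.1058]
tool_rot: [1.289, 1.15, -1.272]
wrist_force: [0.2, -0.9, 0.6]
width: 0.0847
```

>>> {"api": "servo_tool", "payload": {"increments": [[8.5,-3,0,0,0],[8.5,-6,-1,0,0],[8.5,-7,-4,0,0],[8.5,-7,-8,0,0],[8.5,-7,-12,0,0]]}}

```text
time_s: 27.58
eef_pos: [0.5421, 0.1816, 0.1763]
tool_rot: [1.292, 1.147, -1.27]
wrist_force: [-0.5, -0.1, -0.4]
width: 0.0849
```

>>> {"api": "servo_tool", "payload": {"increments": [[8.5,-1,-4,0,0],[8.5,-1,-8,0,0],[8.5,-1,-12,0,0],[8.5,-1,-14,0,0],[8.5,-1,-14,0,0]]}}

```text
time_s: 28.0
eef_pos: [0.3995, 0.1963, 0.184]
tool_rot: [1.291, 1.148, -1.268]
wrist_force: [0.4, -0.4, 0.4]
width: 0.0852
```

```bash
python3 - <<'E'
from h import *
go(.45,.1,.2)
f=viewer.grab_frame('scene');cv2.imwrite('pics/s9.png',cv2.resize(f['color'][110:255,160:345],None,fx=4,fy=4))
f=viewer.grab_frame('top');cv2.imwrite('pics/t9.png',f['color'])
cv2.imwrite('pics/t9c.png',cv2.resize(f['color'][120:270,160:350],None,fx=4,fy=4,interpolation=cv2.INTER_CUBIC))
E
```

```text
t 28.0 p [0.3995 0.1963 0.184 ] w 0.0852 F [ 0.4 -0.4  0.4] tilt -0.9998 jawyaw -0.099
shift cm [-1.51  6.    9.08] spin deg 0.3 q [ 0.2  -0.25  2.09 -0.    1.28  0.3 ]
```

View pics/s9.png

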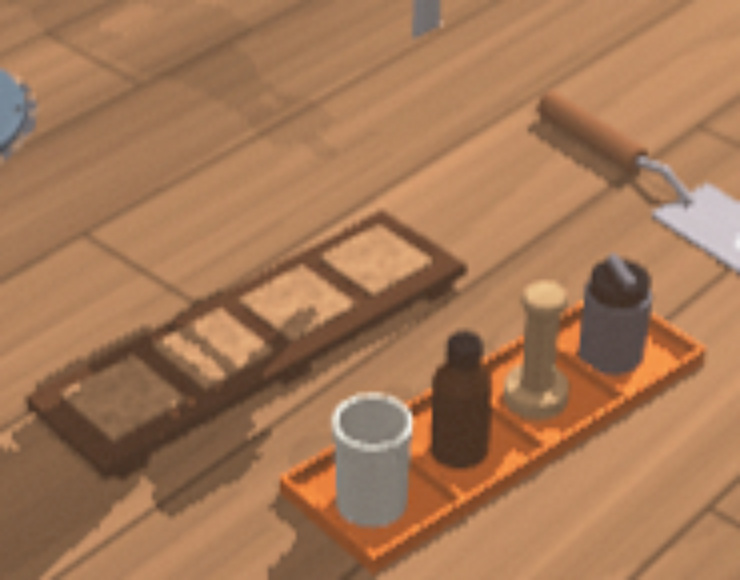

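View pics/t9c.png

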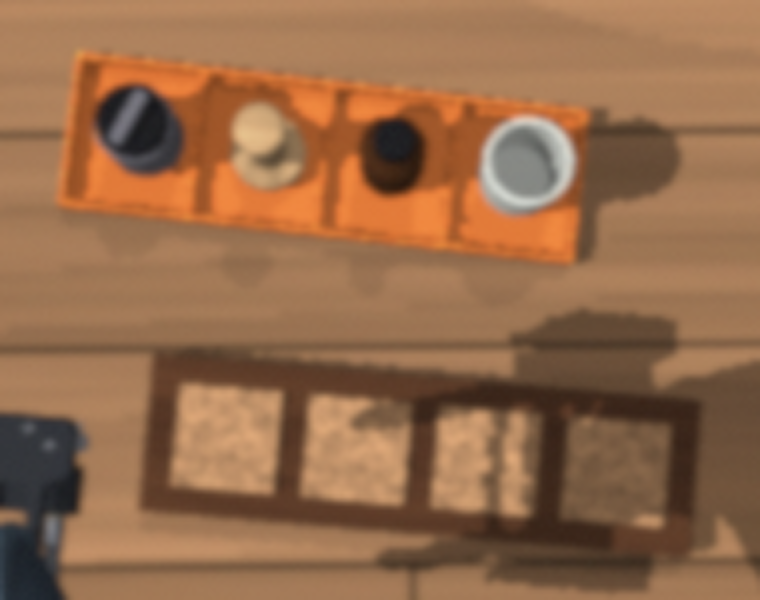

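View pics/t9.png

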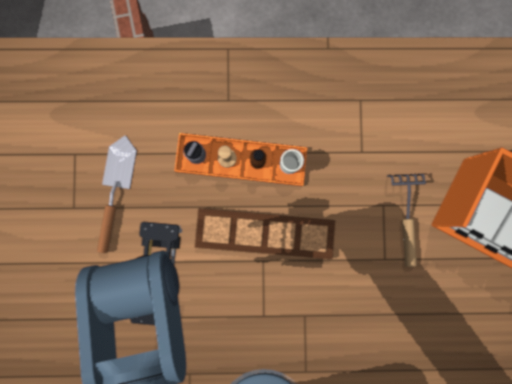

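All four stand upright in reverse order, and the trowel and rake look unmoved. I'll check the positions in the tray frame, then hand in.

```bash
python3 - <<'E'
from h import *
f=viewer.grab_frame('top')
a=-.118;ey=np.array([-np.sin(a),np.cos(a)]);ex=np.array([np.cos(a),np.sin(a)])
for n,(x,y),z,t in(("jar",(134,119),.085,123),("stamp",(258,130),.104,41),("bottle",(396,141),.104,-41),("pot",(528,163),.080,-123)):
    p=ray(f,160+x/4-.4,120+y/4-.4,z)[0,:2]-[.6485,.048];print(n,"x",round(p@ex*1000,1),"y err",round(p@ey*1000-t,1))
robot.hand_in()
E
```

```text
jar x -0.6 y err -9.6
stamp x -2.1 y err -3.5
bottle x 0.5 y err -2.6
pot x 0.2 y err -1.1
the job is handed in; nothing more can be done
```

The four things now stand upright and released in the orange tray, in reverse order. From left to right they are jar, stamp, bottle and pot. I handed the job in at about 28 s of the 128 s allowed; no verdict was reported.

- **Placement:** in the last top view, each thing was within 2.1 mm of its compartment centre across the row. Along the row the offsets were 9.6 mm for the jar, 3.5 mm for the stamp, 2.6 mm for the bottle and 1.1 mm for the pot. The limits are 28 mm across and 21 mm along.
- **Bystanders:** the trowel and rake look to be in the same pixels as at the start. I compared them by eye only and did not measure their shift.
- **Failed grasp:** my first grip on the stamp's shaft did not work, because the fingers caught the wider knob at 31 mm. I opened, rose 4 cm and carried the stamp by its knob.
- **Disagreement:** the jar's offset doesn't match the gripper, which released it within about 1 mm of its compartment centre by its own reading. I handed in without resolving this, since both values are well inside the limit.

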